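# Uncap the pump marker, dot the two nail marks, cap it again

### The arm

A 6-joint arm with a two-finger parallel gripper is mounted at the origin on the work surface. World frame = base frame: x ahead of the robot, y to its left, z up, the work surface at z = 0. Lengths are in m, angles in degrees, forces in N, time in s.
With the tool pointing down it reaches from about 0.25 to 0.725 m from the base axis. Payload 9.7 kg.
Tool frame: the origin (TCP) lies between the finger pads; the fingertips stand 14 mm ahead of it and the grasp point (between the pads) lies 5 mm behind it; z points along the fingers, y is the line along which they close (so a half turn about z gives the same grasp; the last joint's range is limited). The gripper opens to 85 mm and grips with 20 to 120 N. Pads are 22 mm wide; open, the fingers measure 114 mm over their backs; the gripper's body (76 mm by 85 mm) begins 54 mm behind the grasp point. The pads swing forward as they close: fully open they stand 13 mm farther back than shut.
Start: joints at [-71.62, 4.979, 10.078, 95.1, 0, 90], TCP at [0.173, -0.522, 0.245] pointing down, gripper open.
Joint ranges: [-179.16, 179.16], [-48.56, 103.87], [-65.8, 70.77], [-126.05, 130.52], [-82.76, 87.17], [-180, 180]. Speed limits (degrees/s): [127.2, 127.2, 147.25, 180, 180, 180].

### API

Orientations are given as a 3x3 rotation matrix whose columns are the frame's x, y, z axes.
In Python, from workcell import env, vision, finder gives the robot as it stands.
- The arm moves only by the tool play_rows, never from a script. Its argument "commands" is a list of rows, each a list of 7 numbers: the turn, a rotation vector about the tool's x, y, z as a fraction of full scale, then the shift along the tool's x, y, z as a fraction of full scale, then the opening, from -1 (shut) to 1 (fully open). A call has 1 to 12 rows; each row is the pose to reach, as a shift and turn from the pose commanded when the call began, along the tool's axes at that moment; what a row does not reach only later rows make up. Full scale, the value 1, is 0.75 m for a shift and 30 degrees for a turn. A row lasts 1/8 s, in which the tool goes at most 62.5 mm and 10.7 degrees, less where a joint would pass 70% of its speed; a pose out of reach is approached as far as the arm can. A call with a number of a shift or a turn outside -1 to 1 is refused whole. A call with a gripper value outside its range is refused whole. The fingers move at their own pace and stop on an object; the grip force is fixed at half the most. Time passes only in rows, so rows that repeat a pose let the fingers close. It gives the time, the measured TCP pose, the force, the opening and the grip force at its end, in the units of the state.
- env.observe(): the state, without advancing time (a new reading comes with each control period).
- vision.camera(name): name is "side" or "top"; returns (picture, depth): 420x560x3 uint8, red, green, blue; 420x560 float32, m along the optical axis (not along the pixel's ray), 0 where there is no reading.
- vision.calibration(name): a dict with "fx", "fy", "cx", "cy" (pixels), "k1" (the pictures are not rectified: a ray, as slopes to the right and down, at radius r is drawn at 1 + k1 r^2 times it, then the intrinsics apply), "camera_from_world" (4x4, takes a point from world to camera coordinates). Camera axes: x right, y down, z forward; pixel columns grow to the right and rows downward; lengths in m; the calibration is good to about 2 mm. A picture is of the moment at which its call begins. calibration takes no time and is no camera call.
- env.job_done(): hands the job in; it is judged then, once.
Trained networks look in the newest picture that a camera, given by its name, has taken for a name from the list of things; names that differ only in an ending like _2 or _b are one class to them, and where a whole thing is asked for, a point or a joint stands for the part that bears it (a point fixed in the world has none). Each returns a list of dicts, best first, with "score" (0 to 1); they miss things now and then, are a little off and sometimes report something else, mostly with a low value. They report only what shows in the picture. A call takes as long as a camera call. They do not tell look-alikes from the thing itself.
- finder.silhouettes(camera, label): "region" (420x560 bool, what is visible of it) and "extent" ([left, top, right, bottom] in pixels, round what is visible of it).
The state is a dict: "t": time; "joints": joint angles; "joint_velocities": joint speeds; "joint_efforts": joint torques, N m; "tcp_pos": TCP position; "tcp_rot": TCP orientation; "force": force on the tool from outside, world axes, zero at the start; "torque": the same for the moment, N m; "width": finger opening in m; "finger_force": force on a finger pad.
Only numpy, scipy, OpenCV 4.12 (cv2) and the standard library are available. Lean on these libraries where they do the work, as an engineer would, in place of code of your own. Each camera call takes 0.05 s, during which the arm holds its last target. There are 200 camera calls.

### The job

Pull the fat pump marker out of its cap in the leaning holder and press its sprung nib lightly, for a moment, on the ringed mark at the broad toe end of the sole, then on the one at the narrow heel end. Then push the marker back into its cap until it snaps fully home, and let go; leave the jar, the hammer and the wooden last where they are.

Things in the scene. Friction and masses are not known exactly. Their poses are not given: they have to be found in the camera images.
- marker: Loose 155 mm pump marker, 100 g, nib down in its cap. Origin at the free nib tip, z along the axis to the tail. Distances along z: felt nib, 8 mm diameter, to 10 mm; grey nose; snap ridge 28 mm across at 32 mm; neck 22 mm across; black flange 36 mm across at 50-55 mm, resting on the cap's rim when home; round aluminium barrel 30 mm across from 55 mm to the tail at 155 mm. Grip the barrel.
- nib_tip (a point): The tip of the nib, moving with it. The nib is sprung: it starts to give at 1 N and slides into the nose 1 mm for each further 1 N, and stops hard after 5 mm (6 N). Over 18 N on the sole would ruin it.
- holder: Fixed round dark wood foot of the holder, 112 mm in diameter, 27 mm high; origin at the centre of its underside on the bench, z up. The black plastic cap stands out of it and leans 20 degrees from vertical towards the holder's own -x.
- cap_mouth (a point): Centre of the cap's mouth; z is the cap's axis, out of the mouth and up, y level. Black cap 42 mm outside, bore 31 mm, 58 mm deep. Sprung balls 14 mm inside the mouth hold the marker's ridge: about 6 to 13 N along the axis snaps it out or in. Home: marker on this axis, its origin 50 mm inside the mouth; let go before it snaps (last 5 mm), it stays 7 mm or more short and leans.
- sole: Fixed plywood board 270 x 110 x 18 mm with a flat tan leather boot sole, 240 mm long, glued on it. The leather's thickness is not known: 4 to 14 mm, the same all over, different each time. Origin under the board's centre, z up, x towards the broad (94 mm) toe end, -x towards the narrow (60 mm) heel end. It may lie at any yaw.
- mark_toe (a point): Point on the plywood's top face (18 mm above the bench) straight under the toe-end mark, 70 mm from the board's middle. The mark itself is on the leather's top, 4 to 14 mm higher: a dark dot of 8 mm in a pale ring of 22 mm.
- mark_heel (a point): The like point on the plywood's top face straight under the heel-end mark, 85 mm from the board's middle; the mark, alike, is on the leather 4 to 14 mm higher.
- jar: Bystander: closed amber glass jar 70 mm in diameter, 85 mm high, origin under its centre.
- hammer: Bystander: hammer 240 mm long lying on the bench; its x runs along the handle towards the head.
- last: Bystander: wooden shoe last 220 mm long, 85 mm high, lying sole down; x towards its toe.
There are look-alikes about, which are no part of the job. Of the things like the marker, leave any that is green; of the rest the larger one is meant.

How it is judged:
By the outcome, as a careful person would: the job done as asked, in the order asked, and still so for the second after the job is handed in, with the robot touching nothing.
It also fails if it takes over 51 s, if anything falls off the work surface, if the arm or the gripper's body presses on something with over 40 N, if the wrist force passes 120 N, or if a joint passes its speed limit or range.

## Working session

There is one attempt and no reset: what is moved stays moved. The work goes in short steps, Python scripts to look and compute and a tool call to move; the robot and the scene stay as the last step left them, time stands still between calls to the robot, and variables do not carry over. Pictures are saved under pics/ and viewed, at most 10 in all, crops included, and the job is handed in when it is done.

Besides the shell and the picture viewer there is one more tool, called after "Call:" in YAML: its name, and indented under it one key for each argument. play_rows: Moves the arm, as the interface text tells. Its arguments: {"type":"object","properties":{"commands":{"type":"array","items":{"type":"array","items":{"type":"number","minimum":-1,"maximum":1}}}},"required":["commands"]}

```bash
mkdir -p pics; ls; python3 - <<'E'
from workcell import env, vision, finder
import cv2,numpy as np
for n in("side","top"):
    p,d=vision.camera(n); cv2.imwrite(f"pics/{n}0.png",p[...,::-1]); np.savez(f"pics/{n}0.npz",p=p,d=d)
    c=vision.calibration(n); print(n,{k:np.round(v,4).tolist() for k,v in c.items()})
    for l in("marker","holder","sole"):
        print(l,[(round(r["score"],2),r["extent"]) for r in finder.silhouettes(n,l)])
print(env.observe())
E
```

```text
pics
side {'fx': 536.9019, 'fy': 536.9019, 'cx': 286.1404, 'cy': 207.2148, 'k1': -0.187, 'camera_from_world': [[-0.9406, -0.3394, -0.0095, 0.5119], [-0.1933, 0.5585, -0.8067, 0.1852], [0.2791, -0.7569, -0.5909, 1.4432], [0.0, 0.0, 0.0, 1.0]]}
marker [(0.95, [235.6, 311.9, 292.8, 343.6]), (0.88, [265.8, 224.5, 283.0, 257.6]), (0.57, [328.3, 252.2, 335.2, 280.4]), (0.55, [252.8, 139.7, 304.8, 174.5])]
holder [(0.79, [244.9, 253.5, 290.3, 286.3])]
sole [(0.66, [255.7, 174.1, 336.7, 225.5])]
top {'fx': 520.0205, 'fy': 520.0205, 'cx': 276.7336, 'cy': 208.9799, 'k1': -0.1224, 'camera_from_world': [[0.0241, -0.9997, 0.0103, -0.0237], [-0.993, -0.0252, -0.115, 0.5642], [0.1153, -0.0075, -0.9933, 1.2082], [0.0, 0.0, 0.0, 1.0]]}
marker [(0.89, [203.4, 277.8, 248.7, 296.3]), (0.61, [173.4, 211.4, 201.5, 239.0]), (0.56, [92.9, 222.1, 145.9, 264.9])]
holder [(0.56, [178.4, 196.8, 225.8, 242.3]), (0.21, [173.8, 212.1, 203.9, 240.2])]
sole [(0.85, [282.6, 170.2, 397.2, 255.9])]
{'t': 0.4, 'joints': array([-7.16207276e+01,  4.98465265e+00,  1.00707129e+01,  9.51008309e+01,
       -4.57906354e-04,  8.99999632e+01]), 'joint_velocities': array([ 0.03651353,  0.00893283,  0.0040735 ,  0.01691949, -0.0467279 ,
        0.07224263]), 'joint_efforts': array([-9.96986892e-04, -5.19502258e+01,  4.64382792e+01,  3.51431023e-03,
       -3.44135037e-05, -3.99974880e-06]), 'tcp_pos': array([ 0.17340095, -0.52189965,  0.2451617 ]), 'tcp_rot': array([[ 9.48989937e-01,  3.15306346e-01, -8.88692720e-05],
       [ 3.15306358e-01, -9.48989906e-01,  2.42127174e-04],
       [-7.99180754e-06, -2.57797298e-04, -9.99999967e-01]]), 'force': array([-0.53023583, -0.46363484, -0.6600101 ]), 'torque': array([-0.02017424, -0.04944614,  0.01550891]), 'finger_force': 0.0, 'width': 0.08557315434020407}
```

View pics/side0.png

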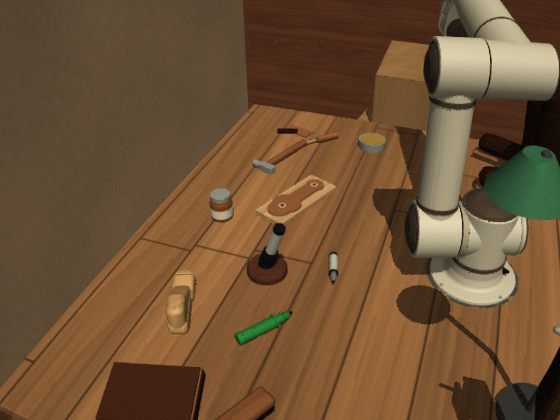

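View pics/top0.png

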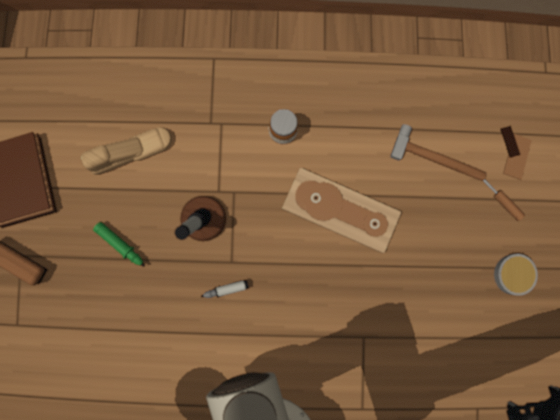

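The candidates are:
- the grey marker in the leaning holder, side (274,240) / top (190,225)
- the green marker, side (264,328) / top (119,244)
- the small white marker, side (333,266) / top (226,289)

I choose the grey one in the holder. It isn't green and it's larger than the white one. I'll check it in a crop and measure.

```bash
cat > h.py <<'E'
import numpy as np,cv2
from workcell import env,vision,finder
def cal(n):
    c=vision.calibration(n);K=np.array([[c["fx"],0,c["cx"]],[0,c["fy"],c["cy"]],[0,0,1.]])
    return K,np.array([c["k1"],0,0,0.]),np.array(c["camera_from_world"])
def rays(n,uv):
    K,D,T=cal(n);q=cv2.undistortPoints(np.asarray(uv,float).reshape(-1,1,2),K,D)[:,0]
    d=np.c_[q,np.ones(len(q))]@T[:3,:3]; o=-T[:3,:3].T@T[:3,3]
    return o,d            # world = o + depth*d
def cloud(n,dep,box):
    l,t,r,b=box; v,u=np.mgrid[t:b,l:r]; z=dep[t:b,l:r].ravel(); uv=np.c_[u.ravel(),v.ravel()]
    o,d=rays(n,uv); return o+z[:,None]*d,uv
def atz(n,uv,z):
    o,d=rays(n,uv); return o+((z-o[2])/d[:,2])[:,None]*d
def proj(n,P):
    K,D,T=cal(n);return cv2.projectPoints(np.asarray(P,float).reshape(-1,1,3),cv2.Rodrigues(T[:3,:3])[0],T[:3,3],K,D)[0][:,0]
E
python3 - <<'E'
from h import *
im=[]
for n,b in(("side",(225,205,325,305)),("top",(150,180,250,280)),("top",(275,165,405,255))):
    f=np.load(f"pics/{n}0.npz");p,d=f["p"],f["d"]
    c=p[b[1]:b[3],b[0]:b[2]]; im.append(cv2.resize(c,(400,300 if c.shape[1]==130 else 400),interpolation=3)[:300] if c.shape[1]==130 else cv2.resize(c,(300,300),interpolation=3))
    P,uv=cloud(n,d,b)
    print(n,b,"bench z",np.median(P[(abs(P[:,2])<.012),2]))
    if n=="top" and b[0]==275:
        top=P[P[:,2]>.012]; print("sole z hist",np.histogram(P[:,2],bins=np.arange(-.006,.044,.002)))
        m=(P[:,2]>.011)&(P[:,2]<.04); q=P[m][:,:2]; r=cv2.minAreaRect((q*1000).astype(np.float32)); print("board",r,m.sum())
    else:
        for lo,hi in((.02,.034),(.06,.08),(.08,.1),(.1,.12),(.12,.14),(.14,.16),(.16,.2),(.2,.25)):
            m=(P[:,2]>lo)&(P[:,2]<hi)
            if m.sum()>3: print(lo,m.sum(),P[m].mean(0).round(4),P[m].min(0).round(3),P[m].max(0).round(3))
cv2.imwrite("pics/c1.png",np.hstack(im[:2])[...,::-1])
cv2.imwrite("pics/c2.png",cv2.resize(np.load("pics/top0.npz")["p"][165:255,275:405],(780,540),interpolation=3)[...,::-1])
E
```

```text
side (225, 205, 325, 305) bench z 0.00022727583810278063
0.02 932 [0.5582 0.0898 0.0253] [ 0.486 -0.134  0.02 ] [0.742 0.226 0.033]
0.06 92 [0.5237 0.1886 0.0705] [0.504 0.165 0.06 ] [0.551 0.197 0.08 ]
0.08 87 [0.5229 0.1882 0.0887] [0.502 0.163 0.08 ] [0.542 0.199 0.1  ]
0.1 56 [0.5128 0.1918 0.11  ] [0.497 0.181 0.1  ] [0.531 0.2   0.119]
0.12 64 [0.5061 0.1944 0.1304] [0.49  0.185 0.12 ] [0.525 0.203 0.14 ]
0.14 60 [0.4991 0.1972 0.1508] [0.482 0.184 0.14 ] [0.517 0.204 0.16 ]
0.16 153 [0.4917 0.1945 0.1775] [0.478 0.176 0.161] [0.511 0.211 0.188]
top (150, 180, 250, 280) bench z 0.0007992764938120622
0.02 1011 [0.5427 0.1608 0.0271] [0.397 0.059 0.02 ] [0.593 0.221 0.034]
0.06 61 [0.538  0.1618 0.0705] [0.508 0.152 0.06 ] [0.554 0.184 0.08 ]
0.08 126 [0.5329 0.1685 0.0894] [0.508 0.154 0.08 ] [0.55  0.193 0.1  ]
0.1 41 [0.5244 0.1707 0.1111] [0.508 0.164 0.101] [0.536 0.186 0.119]
0.12 34 [0.5192 0.1738 0.1289] [0.502 0.168 0.12 ] [0.53  0.187 0.139]
0.14 53 [0.5118 0.1756 0.1512] [0.494 0.169 0.141] [0.523 0.193 0.16 ]
0.16 222 [0.4963 0.1865 0.1803] [0.479 0.172 0.163] [0.515 0.204 0.191]
top (275, 165, 405, 255) bench z 0.0009931100672505577
sole z hist (array([ 151,  641, 1536, 2049, 1539,  612,  148,   26,   17,   58,  242,
        606,  743,  663,  661,  735,  720,  375,  108,    8,    0,    0,
          0,    0]), array([-0.006, -0.004, -0.002,  0.   ,  0.002,  0.004,  0.006,  0.008,
        0.01 ,  0.012,  0.014,  0.016,  0.018,  0.02 ,  0.022,  0.024,
        0.026,  0.028,  0.03 ,  0.032,  0.034,  0.036,  0.038,  0.04 ,
        0.042]))
board ((569.6072998046875, -167.24578857421875), (272.1336364746094, 111.23046112060547), 67.63136291503906) 4929
```

View pics/c1.png

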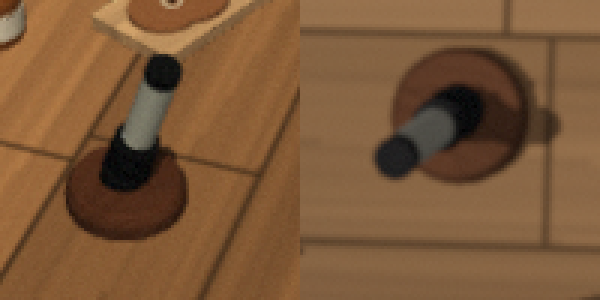

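View pics/c2.png

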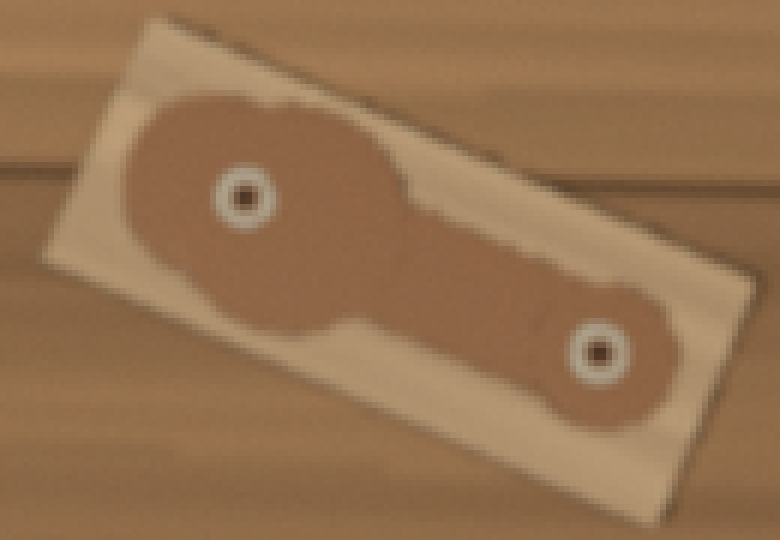

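Both crops confirm a silver barrel with a black tail standing in the leaning cap. The sole crop shows the toe mark at top (315.4,197.4) and the heel mark at (374.2,223.2). Next I'll fit the axis and the marks.

```bash
python3 - <<'E'
from h import *
from scipy.optimize import least_squares
C={}
for n,b in(("side",(225,205,325,305)),("top",(150,180,250,280))):
    f=np.load(f"pics/{n}0.npz"); P,uv=cloud(n,f["d"],b)
    m=(P[:,2]>.02)&(P[:,2]<.035)&(np.hypot(P[:,0]-.55,P[:,1]-.165)<.09)
    top=P[m&(abs(P[:,2]-.027)<.006)]; print(n,"foot",np.array(cv2.minEnclosingCircle((top[:,:2]*1000).astype(np.float32))[0]),"med z",np.median(top[:,2]))
    C[n]=P[(P[:,2]>.035)&(np.hypot(P[:,0]-.52,P[:,1]-.18)<.07)]
def fit(P,free):
    # axis: p0 at tail top centre, lean/az ; surface dist for capped cylinder r=15
    def f(x):
        lean,az=(x[3],x[4]); a=np.array([np.sin(lean)*np.cos(az),np.sin(lean)*np.sin(az),np.cos(lean)])
        q=P-x[:3]; h=q@a; r=np.linalg.norm(q-h[:,None]*a,axis=1)
        s=np.maximum(np.abs(0),0)
        sel=h>-.095
        R=np.where(h>-.100,.015,np.where(h>-.105,.018,.021))
        dr=r-R; side=np.where((dr<0)&(h<0),-np.minimum(-dr,-h),np.where(h>0,np.hypot(h,np.maximum(dr,0)),dr))
        return np.r_[side,(lean-np.radians(20))*(.5 if not free else 0)]
    r=least_squares(f,[.488,.193,.182,np.radians(20),np.radians(160)],loss="soft_l1",f_scale=.003)
    x=r.x; l,az=x[3:]; a=np.array([np.sin(l)*np.cos(az),np.sin(l)*np.sin(az),np.cos(l)])
    print(len(P),"tail",x[:3].round(4),"lean,az",np.degrees(x[3:]).round(2),"rms",np.sqrt(np.mean(f(x)**2)).round(4),"mouth",(x[:3]-.105*a).round(4),"axis",a.round(4))
    return x
for k in C: fit(C[k],True)
for fr in(True,False): fit(np.vstack(list(C.values())),fr)
# sole
for n,b in(("top",(275,165,405,255)),("side",(250,170,345,230))):
    f=np.load(f"pics/{n}0.npz"); P,uv=cloud(n,f["d"],b)
    th=np.radians(67.63);ux=np.array([np.cos(th),np.sin(th)])
    q=P[:,:2]-[.5696,-.1672]; s=q@ux; t=q@np.array([-ux[1],ux[0]])
    L=(abs(s)<.09)&(abs(t)<.018); B=(abs(s)<.13)&(abs(t)>.043)&(abs(t)<.052)&(s<0); G=((abs(t)>.065)|(abs(s)>.15))&(abs(P[:,2])<.01)
    print(n,"leather",np.median(P[L,2]),"board",np.median(P[B,2]),"bench",np.median(P[G,2]),L.sum(),B.sum(),G.sum())
zz=.027
m=atz("top",[(315.4,197.4),(374.2,223.2)],zz);print(m,np.linalg.norm(m[0]-m[1]))
f=np.load("pics/side0.npz")["p"];print("side proj",proj("side",m))
cv2.imwrite("pics/c3.png",cv2.resize(f[170:235,250:345],(760,520),interpolation=3)[...,::-1])
E
```

```text
side foot [536.72467041 172.85852051] med z 0.026102694540574012
top foot [540.95715332 168.05310059] med z 0.027329476505585704
611 tail [0.4902 0.1906 0.1819] lean,az [ 20.07 155.65] rms 0.0018 mouth [0.5231 0.1758 0.0833] axis [-0.3126  0.1415  0.9393]
611 tail [0.4933 0.1898 0.1831] lean,az [ 19.58 157.94] rms 0.0017 mouth [0.5259 0.1766 0.0842] axis [-0.3105  0.1258  0.9422]
1222 tail [0.4919 0.1902 0.1825] lean,az [ 19.84 156.61] rms 0.002 mouth [0.5246 0.176  0.0838] axis [-0.3116  0.1347  0.9406]
1222 tail [0.4918 0.1902 0.1825] lean,az [ 19.89 156.67] rms 0.002 mouth [0.5246 0.176  0.0837] axis [-0.3124  0.1347  0.9404]
top leather 0.026032934224533122 board 0.01910096570169828 bench 0.0009771762056434152 1108 387 5335
side leather 0.02435430324214216 board 0.01778977269870302 bench -9.576099344044131e-05 370 128 3373
[[ 0.59566938 -0.10219046  0.027     ]
 [ 0.5367828  -0.24498591  0.027     ]] 0.15446090654721967
side proj [[281.66151794 204.38498403]
 [313.50560864 183.72688264]]
```

View pics/c3.png

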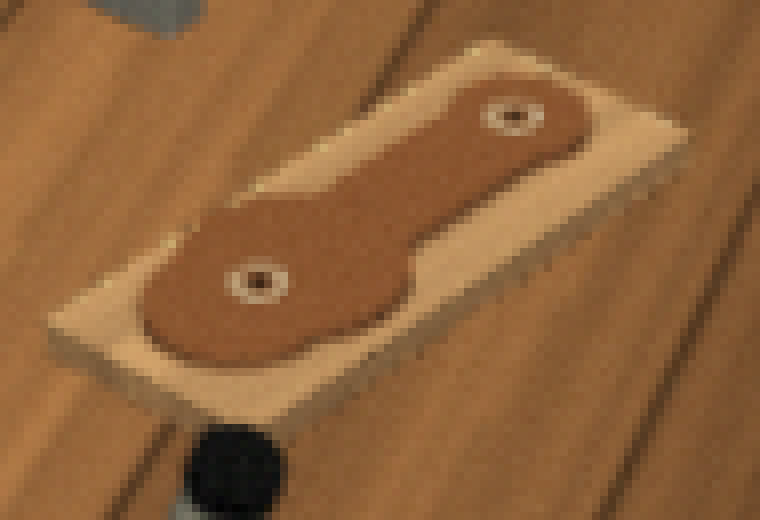

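The measurements hold together. The mark spacing is 154.5 mm against the 155 given, the marks agree between cameras to half a pixel, the leather is about 7 mm thick, and the lean is 19.9°. Next I'll work out the moves.

```bash
cat >> h.py <<'E'
from scipy.spatial.transform import Rotation as Ro
A=np.array([-.3124,.1347,.9404]);A/=np.linalg.norm(A); TAIL=np.array([.4918,.1902,.1825]); MOUTH=TAIL-.105*A
def Rz(a,yaw):   # tool z=-a, x nearest to level yaw
    z=-a; x=np.array([np.cos(yaw),np.sin(yaw),0]); x-=z*(x@z); x/=np.linalg.norm(x); return np.c_[x,np.cross(z,x),z]
YAW=np.arctan2(A[1],A[0])-np.pi/2
RG=Rz(A,YAW)
def row(p,R,p0,R0):
    v=np.degrees((Ro.from_matrix(R0.T@R)).as_rotvec())/30
    return np.r_[v,R0.T@(p-p0)/.75].round(4).tolist()
E
python3 - <<'E'
from h import *
s=env.observe();p,R=s["tcp_pos"],s["tcp_rot"]
print(YAW*57.3)
full=Ro.from_matrix(R.T@RG).as_rotvec();Rh=R@Ro.from_rotvec(full*.5).as_matrix()
hov=TAIL+.07*A;print(hov, TAIL-.049*A)
print("half",row(hov+[0,0,.02],Rh,p,R))
print("half up",row(np.array([.25,-.4,.32]),Rh,p,R))
print("then",row(hov,RG,hov+[0,0,.02],Rh)); print("down",row(TAIL-.049*A,RG,hov,RG))
E
```

```text
66.68026993227329
[0.46993298 0.19962858 0.24832504] [0.50710691 0.1836     0.13642247]
half [-0.3118, 0.1396, -0.7967, 0.6785, -0.7883, -0.0307]
half up [-0.3118, 0.1396, -0.7967, 0.1482, -0.1221, -0.0998]
then [-0.3118, 0.1396, -0.7967, -0.001, -0.0046, 0.0262]
down [0.0, 0.0, 0.0, -0.0, -0.0, 0.1587]
```

Call:
play_rows:
  commands:
    - [-0.1,0.05,-0.25,0.1,-0.1,-0.08,1]
    - [-0.2,0.1,-0.5,0.2,-0.2,-0.08,1]
    - [-0.3118,0.1396,-0.7967,0.3,-0.32,-0.08,1]
    - [-0.3118,0.1396,-0.7967,0.4,-0.45,-0.08,1]
    - [-0.3118,0.1396,-0.7967,0.5,-0.57,-0.08,1]
    - [-0.3118,0.1396,-0.7967,0.6,-0.7,-0.06,1]
    - [-0.3118,0.1396,-0.7967,0.6785,-0.7883,-0.0307,1]
    - [-0.3118,0.1396,-0.7967,0.6785,-0.7883,-0.0307,1]
    - [-0.3118,0.1396,-0.7967,0.6785,-0.7883,-0.0307,1]
    - [-0.3118,0.1396,-0.7967,0.6785,-0.7883,-0.0307,1]
    - [-0.3118,0.1396,-0.7967,0.6785,-0.7883,-0.0307,1]
    - [-0.3118,0.1396,-0.7967,0.6785,-0.7883,-0.0307,1]

```text
t: 1.9
tcp_pos: [0.4553, 0.1638, 0.2712]
tcp_rot: [[0.736, 0.661, 0.145], [0.676, -0.73, -0.102], [0.038, 0.173, -0.984]]
force: [1.5, -2.0, -0.2]
width: 0.0854
finger_force: 0.0
```

```bash
cat > go.py <<'E'
from h import *
s=env.observe();p,R=s["tcp_pos"],s["tcp_rot"]
print(s["t"],p.round(4),s["joints"].round(1),"F",s["force"].round(2),"w",s["width"])
E
python3 - <<'E'
from go import *
print(row(TAIL+.07*A,RG,p,R))
E
```

```text
1.9 [0.4553 0.1638 0.2712] [ 24.7  -8.8  -0.9  92.7  -8.8 161.9] F [ 1.53 -2.01 -0.21] w 0.08537101075247133
[-0.31, 0.1381, -0.7955, 0.0455, -0.0272, 0.028]
```

Call:
play_rows:
  commands:
    - [-0.31,0.1381,-0.7955,0.0455,-0.0272,0.028,1]
    - [-0.31,0.1381,-0.7955,0.0455,-0.0272,0.028,1]
    - [-0.31,0.1381,-0.7955,0.0455,-0.0272,0.028,1]
    - [-0.31,0.1381,-0.7955,0.0455,-0.0272,0.028,1]
    - [-0.31,0.1381,-0.7955,0.0455,-0.0272,0.028,1]
    - [-0.31,0.1381,-0.7955,0.0455,-0.0272,0.028,1]

```text
t: 2.65
tcp_pos: [0.4699, 0.197, 0.2482]
tcp_rot: [[0.398, 0.863, 0.311], [0.917, -0.374, -0.135], [-0.0, 0.339, -0.941]]
force: [-0.6, 0.8, 0.5]
width: 0.0853
finger_force: 0.0
```

```bash
python3 - <<'E'
from go import *
print(row(TAIL+.07*A,RG,p,R),row(TAIL-.049*A,RG,p,R))
for n in("side","top"):
    im,d=vision.camera(n);q=proj(n,[TAIL])[0].astype(int);b=(max(q[0]-60,0),max(q[1]-60,0))
    cv2.imwrite(f"pics/{n}1.png",cv2.resize(im[b[1]:b[1]+120,b[0]:b[0]+120],(400,400))[...,::-1])
a=[cv2.imread(f"pics/{n}1.png") for n in("side","top")];cv2.imwrite("pics/d1.png",np.hstack(a))
E
```

```text
2.65 [0.4699 0.197  0.2482] [ 31.2 -12.8  -8.5  82.5 -16.1 143. ] F [-0.59  0.75  0.45] w 0.08526429595899057
[-0.0023, 0.002, -0.0038, 0.0032, -0.0012, -0.0006] [-0.0023, 0.002, -0.0038, 0.0033, -0.001, 0.1581]
```

View pics/d1.png

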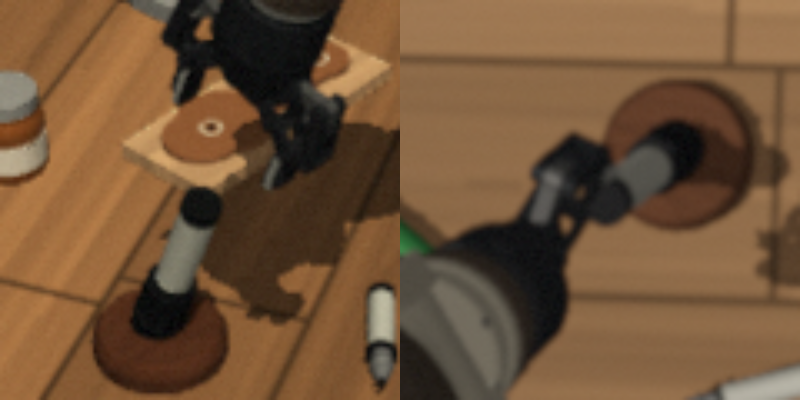

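The picture shows the open fingers straddling the marker's tail, in line with its axis. I'll descend and close.

Call:
play_rows:
  commands:
    - [0,0,0,0.0032,-0.001,0.03,1]
    - [0,0,0,0.0032,-0.001,0.06,1]
    - [0,0,0,0.0032,-0.001,0.09,1]
    - [0,0,0,0.0032,-0.001,0.12,1]
    - [0,0,0,0.0032,-0.001,0.145,1]
    - [0,0,0,0.0032,-0.001,0.158,1]
    - [0,0,0,0.0032,-0.001,0.158,1]
    - [0,0,0,0.0032,-0.001,0.158,1]

```text
t: 3.75
tcp_pos: [0.5071, 0.1839, 0.1373]
tcp_rot: [[0.397, 0.863, 0.312], [0.918, -0.373, -0.135], [0.0, 0.34, -0.94]]
force: [0.1, 0.1, -0.6]
width: 0.0854
finger_force: 0.0
```

Call:
play_rows:
  commands:
    - [0,0,0,0,0,0,0.2]
    - [0,0,0,0,0,0,-0.2]
    - [0,0,0,0,0,0,-1]
    - [0,0,0,0,0,0,-1]
    - [0,0,0,0,0,0,-1]
    - [0,0,0,0,0,0,-1]

```text
t: 4.5
tcp_pos: [0.5067, 0.1839, 0.1368]
tcp_rot: [[0.396, 0.864, 0.311], [0.918, -0.373, -0.134], [-0.0, 0.339, -0.941]]
force: [-5.5, 1.3, 4.8]
width: 0.0288
finger_force: 56.6
```

```bash
python3 - <<'E'
from go import *
print(s["torque"],s["finger_force"],"F tool",(R.T@s["force"]).round(2),(R.T@(TAIL-.049*A-p)).round(4), row(p,RG,p,R))
np.savez("grasp.npz",p=p,R=R)
E
```

```text
4.5 [0.5067 0.1839 0.1368] [ 27.6 -10.2 -18.7  68.7 -15.3 139.2] F [-5.53  1.27  4.84] w 0.028777650034325614
[ 0.26715819  1.08589028 -0.02889334] 56.58933162689209 F tool [-1.03 -3.6  -6.45] [-0.0001  0.0004  0.0005] [-0.0021, 0.0004, -0.0005, 0.0, 0.0, 0.0]
```

Call:
play_rows:
  commands:
    - [0,0,0,0,0,-0.007,-1]
    - [0,0,0,0,0,-0.014,-1]
    - [0,0,0,0,0,-0.021,-1]
    - [0,0,0,0,0,-0.035,-1]
    - [0,0,0,0,0,-0.05,-1]
    - [0,0,0,0,0,-0.07,-1]
    - [0,0,0,0,0,-0.09,-1]
    - [0,0,0,0,0,-0.11,-1]
    - [0,0,0,0,0,-0.13,-1]
    - [0,0,0,0,0,-0.13,-1]
    - [0,0,0,0,0,-0.13,-1]

```text
t: 5.88
tcp_pos: [0.4764, 0.1969, 0.2277]
tcp_rot: [[0.396, 0.864, 0.311], [0.918, -0.373, -0.135], [-0.001, 0.339, -0.941]]
force: [1.1, 0.2, -1.9]
width: 0.0286
finger_force: 60.3
```

```bash
python3 - <<'E'
from go import *
g=np.load("grasp.npz")
print(s["finger_force"],"moved in tool",(g["R"].T@(p-g["p"])).round(4))
im,d=vision.camera("side")
P,uv=cloud("side",d,(200,100,400,290))
# marker points below fingers
tip=p+R[:,2]*.106; tail=p-R[:,2]*.049
print("pred tip",tip,proj("side",[tip,p]),tail)
q=P-p;h=q@R[:,2];x=q@R[:,0];y=q@R[:,1]
for lo,hi in((.02,.03),(.03,.04),(.04,.05),(.05,.057),(.057,.066),(.066,.08),(.08,.095),(.095,.1),(.1,.104),(.104,.108),(.108,.112)):
    m=(h>lo)&(h<hi)&(np.hypot(x,y)<.03)&(d[100:290,200:400].ravel()>0)
    if m.any(): print(lo,m.sum(),x[m].mean().round(4),y[m].mean().round(4),"w",np.ptp(uv[m],axis=0))
c=proj("side",[tip])[0].astype(int)
cv2.imwrite("pics/e1.png",cv2.resize(im[c[1]-70:c[1]+40,c[0]-55:c[0]+55],(600,600),interpolation=3)[...,::-1])
E
```

```text
5.875 [0.4764 0.1969 0.2277] [ 30.8 -12.4 -10.5  80.1 -16.  142.4] F [ 1.11  0.21 -1.91] w 0.028554225951772653
60.31224489212036 moved in tool [-0.0001 -0.0001 -0.0967]
pred tip [0.50938062 0.1825294  0.12795981] [[274.26805092 240.63379686]
 [283.99141056 215.26435892]] [0.46119595 0.20349963 0.27377986]
0.02 33 0.0104 -0.0055 w [10  6]
0.03 35 0.0091 -0.0065 w [11  7]
0.04 27 0.0105 -0.0061 w [12  7]
0.05 44 0.0079 -0.007 w [13 10]
0.057 2 0.0134 -0.0047 w [2 1]
0.066 31 0.0071 -0.0054 w [9 6]
0.08 17 0.0062 -0.0047 w [7 4]
0.1 3 0.0012 -0.0027 w [2 1]
0.104 1 0.0005 0.0001 w [0 0]
```

View pics/e1.png

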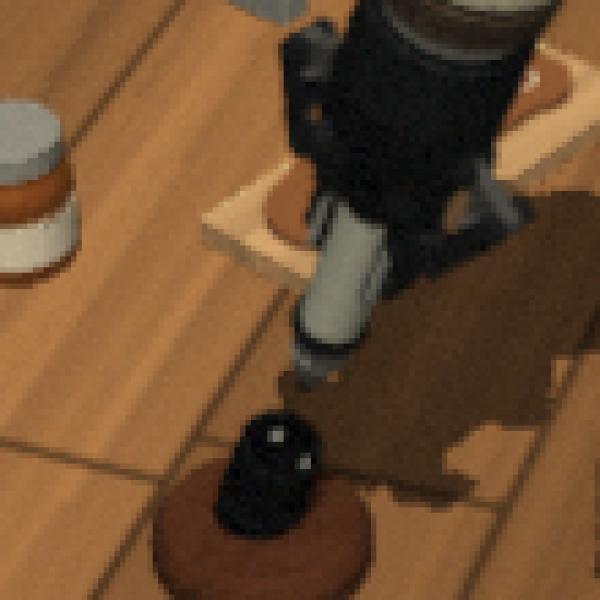

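The marker came out of the cap cleanly. Next is the hover over the toe mark with the marker vertical.

```bash
cat >> h.py <<'E'
RV=Rz(np.array([0,0,1.]),YAW); TOE=np.array([.5955,-.102,.025]); HEEL=np.array([.537,-.245,.025])
E
python3 - <<'E'
from go import *
print(row(p+[0,0,.06],R,p,R)); t=TOE+[0,0,.106+.03]
print(row((p+t)/2+[0,0,.05],RV,p,R));print(row(t,RV,p,R))
E
```

```text
5.925 [0.4764 0.1968 0.2274] [ 30.8 -12.4 -10.5  80.1 -16.  142.4] F [-0.36 -0.76 -1.87] w 0.028754129451204005
[0.0, 0.0, 0.0, -0.0001, 0.0271, -0.0753]
[0.6601, 0.0028, -0.0009, -0.1514, 0.1504, 0.0306]
[0.6601, 0.0028, -0.0009, -0.3026, 0.2557, 0.1866]
```

Call:
play_rows:
  commands:
    - [0,0,0,0,0.027,-0.075,-1]
    - [0.33,0,0,-0.075,0.09,-0.02,-1]
    - [0.66,0.003,-0.001,-0.1514,0.1504,0.03,-1]
    - [0.66,0.003,-0.001,-0.21,0.195,0.09,-1]
    - [0.66,0.003,-0.001,-0.26,0.226,0.144,-1]
    - [0.6601,0.0028,-0.0009,-0.3026,0.2557,0.1866,-1]
    - [0.6601,0.0028,-0.0009,-0.3026,0.2557,0.1866,-1]
    - [0.6601,0.0028,-0.0009,-0.3026,0.2557,0.1866,-1]
    - [0.6601,0.0028,-0.0009,-0.3026,0.2557,0.1866,-1]
    - [0.6601,0.0028,-0.0009,-0.3026,0.2557,0.1866,-1]
    - [0.6601,0.0028,-0.0009,-0.3026,0.2557,0.1866,-1]

```text
t: 7.3
tcp_pos: [0.5958, -0.101, 0.1625]
tcp_rot: [[0.395, 0.919, 0.002], [0.919, -0.395, 0.0], [0.001, 0.002, -1.0]]
force: [-0.2, 0.5, -1.7]
width: 0.0286
finger_force: 60.5
```

```bash
python3 - <<'E'
from go import *
print(row(TOE+[0,0,.106+.03],RV,p,R),row(TOE+[0,0,.106+.004],RV,p,R))
im,d=vision.camera("side")
tip=p+R[:,2]*.106;c=proj("side",[tip])[0];print("tip px",c)
b=c.astype(int)-[50,60];cr=im[b[1]:b[1]+100,b[0]:b[0]+100]
print("crop origin",b);cv2.imwrite("pics/f1.png",cv2.resize(cr,(600,600),interpolation=3)[...,::-1])
E
```

```text
7.3 [ 0.5958 -0.101   0.1625] [ -9.6  11.5   8.1  86.6   0.  103.6] F [-0.19  0.51 -1.69] w 0.02863140101261905
[0.0033, -0.0021, 0.0023, -0.0013, 0.0001, 0.002] [0.0033, -0.0021, 0.0023, -0.0014, 0.0001, 0.0366]
tip px [281.28781325 196.82701608]
crop origin [231 136]
```

View pics/f1.png

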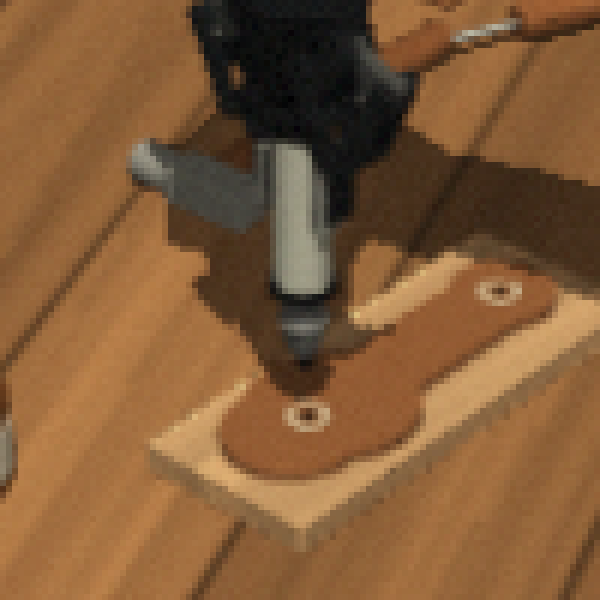

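The tip is about 30 mm above the toe mark and in line with it, at pixel (281.5,197) as predicted. I'll descend gently.

Call:
play_rows:
  commands:
    - [0.0033,-0.0021,0.0023,-0.0014,0,0.015,-1]
    - [0.0033,-0.0021,0.0023,-0.0014,0,0.03,-1]
    - [0.0033,-0.0021,0.0023,-0.0014,0,0.037,-1]
    - [0.0033,-0.0021,0.0023,-0.0014,0,0.037,-1]
    - [0.0033,-0.0021,0.0023,-0.0014,0,0.039,-1]
    - [0.0033,-0.0021,0.0023,-0.0014,0,0.04,-1]
    - [0.0033,-0.0021,0.0023,-0.0014,0,0.04,-1]
    - [0.0033,-0.0021,0.0023,-0.0014,0,0.04,-1]

```text
t: 8.35
tcp_pos: [0.5954, -0.1029, 0.132]
tcp_rot: [[0.397, 0.918, -0.001], [0.918, -0.397, 0.0], [-0.0, -0.001, -1.0]]
force: [0.4, -1.3, 0.5]
width: 0.0287
finger_force: 60.5
```

```bash
python3 - <<'E'
from go import *
print("tip",(p+R[:,2]*.106-TOE).round(4),s["torque"])
E
```

```text
8.35 [ 0.5954 -0.1029  0.132 ] [ -9.8  11.7   5.   83.4  -0.  103.6] F [ 0.41 -1.28  0.45] w 0.028684726170864962
tip [-0.0001 -0.0009  0.001 ] [-0.00695407 -0.01058717  0.01580343]
```

Call:
play_rows:
  commands:
    - [0,0,0,0,0,0.001,-1]
    - [0,0,0,0,0,0.002,-1]
    - [0,0,0,0,0,0.002,-1]
    - [0,0,0,0,0,0.002,-1]

```text
t: 8.85
tcp_pos: [0.5954, -0.1029, 0.1304]
tcp_rot: [[0.397, 0.918, -0.001], [0.918, -0.397, 0.0], [-0.0, -0.001, -1.0]]
force: [0.0, 0.3, 1.4]
width: 0.0288
finger_force: 60.5
```

I have a clean contact of about 3 N. Now lift, go to the heel, and press to the same height.

```bash
python3 - <<'E'
from go import *
print(row(p+[0,0,.03],R,p,R)); t=HEEL+[0,0,p[2]-.025]
print(row(t+[0,0,.03],RV,p,R),row(t+[0,0,.005],RV,p,R))
E
```

```text
8.85 [ 0.5954 -0.1029  0.1304] [ -9.8  11.7   4.9  83.2  -0.  103.6] F [0.05 0.35 1.42] w 0.02881657609119263
[0.0, 0.0, 0.0, -0.0, -0.0, -0.04]
[-0.0013, 0.0004, -0.0024, -0.2049, 0.0038, -0.04] [-0.0013, 0.0004, -0.0024, -0.2048, 0.0038, -0.0066]
```

Call:
play_rows:
  commands:
    - [0,0,0,0,0,-0.02,-1]
    - [0,0,0,0,0,-0.04,-1]
    - [0,0,0,-0.05,0.001,-0.04,-1]
    - [-0.0013,0.0004,-0.0024,-0.11,0.002,-0.04,-1]
    - [-0.0013,0.0004,-0.0024,-0.17,0.003,-0.04,-1]
    - [-0.0013,0.0004,-0.0024,-0.2049,0.0038,-0.04,-1]
    - [-0.0013,0.0004,-0.0024,-0.2049,0.0038,-0.04,-1]
    - [-0.0013,0.0004,-0.0024,-0.2049,0.0038,-0.04,-1]
    - [-0.0013,0.0004,-0.0024,-0.2049,0.0038,-0.025,-1]
    - [-0.0013,0.0004,-0.0024,-0.2049,0.0038,-0.01,-1]
    - [-0.0013,0.0004,-0.0024,-0.2049,0.0038,-0.0066,-1]
    - [-0.0013,0.0004,-0.0024,-0.2049,0.0038,-0.0066,-1]

```text
t: 10.35
tcp_pos: [0.5368, -0.2447, 0.1348]
tcp_rot: [[0.396, 0.918, -0.001], [0.918, -0.396, 0.0], [-0.0, -0.001, -1.0]]
force: [1.1, 0.7, -1.4]
width: 0.0289
finger_force: 60.4
```

```bash
python3 - <<'E'
from go import *
t=HEEL+[0,0,.1304-.025]
print("tip",(p+R[:,2]*.106-HEEL).round(4),row(t,RV,p,R))
E
```

```text
10.35 [ 0.5368 -0.2447  0.1348] [-24.5   9.7   3.1  83.4  -0.   88.8] F [ 1.11  0.66 -1.41] w 0.028947032796308208
tip [-0.0003  0.0003  0.0038] [-0.0022, 0.0001, 0.0005, -0.0002, 0.0004, 0.0059]
```

Call:
play_rows:
  commands:
    - [0,0,0,0,0,0.003,-1]
    - [0,0,0,0,0,0.0055,-1]
    - [0,0,0,0,0,0.006,-1]
    - [0,0,0,0,0,0.006,-1]
    - [0,0,0,0,0,0.006,-1]

```text
t: 10.98
tcp_pos: [0.537, -0.2451, 0.1309]
tcp_rot: [[0.396, 0.918, 0.0], [0.918, -0.396, -0.0], [-0.0, 0.0, -1.0]]
force: [0.9, -0.8, 1.5]
width: 0.0286
finger_force: 60.4
```

Contact at the heel is about 3 N too. I'll lift and return to the pre-insertion pose on the cap axis.

```bash
python3 - <<'E'
from go import *
g=np.load("grasp.npz"); pre=g["p"]+.09*(-g["R"][:,2]); print(pre)
print(row(p+[0,0,.09],R,p,R)); print(row(pre+[0,0,.03],g["R"],p,R),row(pre,g["R"],p,R))
E
```

```text
10.975 [ 0.537  -0.2451  0.1309] [-24.5   9.7   2.7  82.9  -0.   88.8] F [ 0.86 -0.8   1.47] w 0.02859959468210507
[0.47866353 0.19604333 0.22144135]
[0.0, 0.0, 0.0, -0.0, 0.0, -0.12]
[-0.6607, -0.0001, 0.0005, 0.5093, -0.3043, -0.1607] [-0.6607, -0.0001, 0.0005, 0.5093, -0.3043, -0.1207]
```

Call:
play_rows:
  commands:
    - [0,0,0,0,0,-0.05,-1]
    - [0,0,0,0,0,-0.12,-1]
    - [0,0,0,0.06,-0.04,-0.16,-1]
    - [0,0,0,0.13,-0.08,-0.16,-1]
    - [0,0,0,0.2,-0.12,-0.16,-1]
    - [-0.2,0,0,0.27,-0.16,-0.16,-1]
    - [-0.4,0,0,0.34,-0.2,-0.16,-1]
    - [-0.6,0,0,0.42,-0.25,-0.16,-1]
    - [-0.6607,0,0.0005,0.5093,-0.3043,-0.1607,-1]
    - [-0.6607,0,0.0005,0.5093,-0.3043,-0.1607,-1]
    - [-0.6607,0,0.0005,0.5093,-0.3043,-0.1607,-1]
    - [-0.6607,0,0.0005,0.5093,-0.3043,-0.1607,-1]

```text
t: 12.48
tcp_pos: [0.4786, 0.1955, 0.2511]
tcp_rot: [[0.396, 0.864, 0.311], [0.918, -0.373, -0.135], [-0.001, 0.338, -0.941]]
force: [0.5, 0.9, -1.7]
width: 0.0291
finger_force: 60.3
```

```bash
python3 - <<'E'
from go import *
g=np.load("grasp.npz"); pre=g["p"]+.09*(-g["R"][:,2])
print(row(pre,g["R"],p,R))
im,d=vision.camera("side");cv2.imwrite("pics/g0.png",im[...,::-1])
a=[cv2.resize(im[165:235,245:345],(600,420),interpolation=3)]
cv2.imwrite("pics/g1.png",a[0][...,::-1])
E
```

```text
12.475 [0.4786 0.1955 0.2511] [ 30.5 -11.9  -7.5  82.5 -15.9 142.1] F [ 0.55  0.89 -1.68] w 0.029060387634222425
[-0.0014, 0.0009, 0.0001, 0.0007, -0.0136, 0.0372]
```

View pics/g1.png

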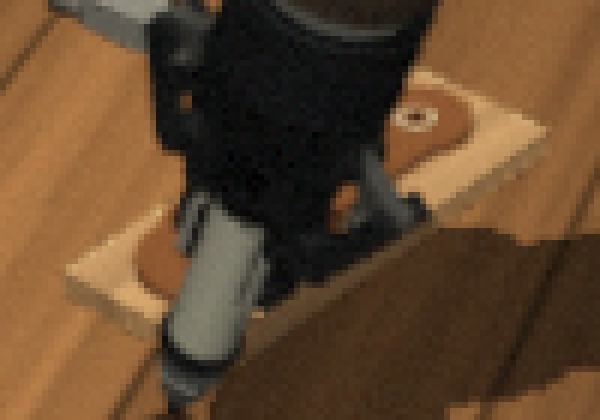

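The gripper is back over the cap with the marker still held straight. I'll settle at the pre-insertion pose, then go down the axis.

Call:
play_rows:
  commands:
    - [-0.0014,0.0009,0,0.0007,-0.0136,0.0372,-1]
    - [-0.0014,0.0009,0,0.0007,-0.0136,0.0372,-1]
    - [-0.0014,0.0009,0,0.0007,-0.0136,0.0372,-1]
    - [-0.0014,0.0009,0,0.0007,-0.0136,0.0372,-1]

```text
t: 13.02
tcp_pos: [0.4791, 0.1965, 0.2228]
tcp_rot: [[0.397, 0.863, 0.313], [0.918, -0.373, -0.134], [0.002, 0.34, -0.94]]
force: [-0.4, -1.6, -1.7]
width: 0.0287
finger_force: 60.3
```

```bash
python3 - <<'E'
from go import *
g=np.load("grasp.npz")
for b in(.09,.03,.0):print(row(g["p"]-b*g["R"][:,2],g["R"],p,R))
E
```

```text
13.025 [0.4791 0.1965 0.2228] [ 30.5 -12.4 -11.   79.3 -15.9 142.2] F [-0.44 -1.56 -1.66] w 0.028732650728048845
[0.0023, -0.0029, -0.0018, -0.0008, -0.0009, 0.0016]
[0.0023, -0.0029, -0.0018, -0.0009, -0.001, 0.0816]
[0.0023, -0.0029, -0.0018, -0.001, -0.0011, 0.1216]
```

Call:
play_rows:
  commands:
    - [0.0023,-0.0029,-0.0018,-0.0008,-0.0009,0.015,-1]
    - [0.0023,-0.0029,-0.0018,-0.0008,-0.0009,0.03,-1]
    - [0.0023,-0.0029,-0.0018,-0.0008,-0.0009,0.045,-1]
    - [0.0023,-0.0029,-0.0018,-0.0008,-0.0009,0.06,-1]
    - [0.0023,-0.0029,-0.0018,-0.0009,-0.001,0.075,-1]
    - [0.0023,-0.0029,-0.0018,-0.0009,-0.001,0.0816,-1]
    - [0.0023,-0.0029,-0.0018,-0.0009,-0.001,0.0816,-1]
    - [0.0023,-0.0029,-0.0018,-0.0009,-0.001,0.0816,-1]

```text
t: 14.02
tcp_pos: [0.497, 0.1882, 0.1642]
tcp_rot: [[0.396, 0.864, 0.311], [0.918, -0.372, -0.135], [-0.001, 0.339, -0.941]]
force: [-0.5, -0.1, -0.7]
width: 0.0286
finger_force: 60.3
```

```bash
python3 - <<'E'
from go import *
g=np.load("grasp.npz");print("F tool",(R.T@s["force"]).round(2),s["torque"].round(2))
for b in(.03,.0):print(row(g["p"]-b*g["R"][:,2],g["R"],p,R))
E
```

```text
14.025 [0.497  0.1882 0.1642] [ 28.6 -11.1 -16.5  72.2 -15.5 140.2] F [-0.5  -0.06 -0.74] w 0.02859202691350517
F tool [-0.25 -0.66  0.54] [ 0.16  0.34 -0.01]
[-0.001, 0.0009, 0.0016, -0.0001, 0.0009, -0.0008]
[-0.001, 0.0009, 0.0016, -0.0, 0.0009, 0.0392]
```

Call:
play_rows:
  commands:
    - [-0.001,0.0009,0.0016,0,0.0009,0.01,-1]
    - [-0.001,0.0009,0.0016,0,0.0009,0.02,-1]
    - [-0.001,0.0009,0.0016,0,0.0009,0.028,-1]
    - [-0.001,0.0009,0.0016,0,0.0009,0.034,-1]
    - [-0.001,0.0009,0.0016,0,0.0009,0.0375,-1]
    - [-0.001,0.0009,0.0016,0,0.0009,0.0395,-1]
    - [-0.001,0.0009,0.0016,0,0.0009,0.0395,-1]
    - [-0.001,0.0009,0.0016,0,0.0009,0.0395,-1]

```text
t: 15.02
tcp_pos: [0.5065, 0.184, 0.1367]
tcp_rot: [[0.396, 0.864, 0.311], [0.918, -0.373, -0.134], [-0.0, 0.339, -0.941]]
force: [-4.8, -0.1, 5.5]
width: 0.0288
finger_force: 61.4
```

```bash
python3 - <<'E'
from go import *
g=np.load("grasp.npz");print("F tool",(R.T@s["force"]).round(2),s["torque"].round(2),"rel home",(g["R"].T@(p-g["p"])).round(4))
E
```

```text
15.025 [0.5065 0.184  0.1367] [ 27.6 -10.2 -18.7  68.7 -15.2 139.2] F [-4.83 -0.14  5.48] w 0.028758882876259922
F tool [-2.04 -2.26 -6.64] [ 0.    0.87 -0.15] rel home [-0.     -0.0002  0.    ]
```

The marker is at the home pose, with the same force as at the original grasp. I'll push a little more to be sure the flange is seated.

Call:
play_rows:
  commands:
    - [0,0,0,0,0,0.001,-1]
    - [0,0,0,0,0,0.002,-1]
    - [0,0,0,0,0,0.002,-1]

```text
t: 15.4
tcp_pos: [0.5067, 0.184, 0.1367]
tcp_rot: [[0.396, 0.864, 0.312], [0.918, -0.372, -0.133], [0.001, 0.339, -0.941]]
force: [-14.2, 0.1, 17.3]
width: 0.0287
finger_force: 62.4
```

The force rises to about 22 N with no travel, so it's seated. Release and retreat along the axis.

Call:
play_rows:
  commands:
    - [0,0,0,0,0,-0.002,-1]
    - [0,0,0,0,0,-0.002,1]
    - [0,0,0,0,0,-0.002,1]
    - [0,0,0,0,0,-0.002,1]
    - [0,0,0,0,0,-0.002,1]
    - [0,0,0,0,0,-0.002,1]

```text
t: 16.15
tcp_pos: [0.5066, 0.1839, 0.136]
tcp_rot: [[0.396, 0.864, 0.311], [0.918, -0.373, -0.135], [-0.001, 0.339, -0.941]]
force: [0.2, -0.6, -0.7]
width: 0.0851
finger_force: 0.0
```

Call:
play_rows:
  commands:
    - [0,0,0,0,0,-0.03,1]
    - [0,0,0,0,0,-0.07,1]
    - [0,0,0,0,0,-0.12,1]
    - [0,0,0,0,0,-0.17,1]
    - [0,0,0,0,0,-0.22,1]
    - [0,0,0,0,0,-0.22,1]
    - [0,0,0,0,0,-0.22,1]

```text
t: 17.02
tcp_pos: [0.4554, 0.2061, 0.2906]
tcp_rot: [[0.396, 0.864, 0.31], [0.918, -0.372, -0.135], [-0.001, 0.338, -0.941]]
force: [0.2, 0.1, -0.7]
width: 0.0856
finger_force: 0.0
```

```bash
python3 - <<'E'
from go import *
im,d=vision.camera("side"); it,dt=vision.camera("top")
f0=np.load("pics/side0.npz"); 
for n,dd,b in(("side",d,(225,205,325,305)),("side0",f0["d"],(225,205,325,305))):
    P,uv=cloud("side",dd,b)
    m=(P[:,2]>.1)&(P[:,2]<.2)&(np.hypot(P[:,0]-.5,P[:,1]-.19)<.03)
    h=(P[m]-TAIL)@A; print(n,m.sum(),P[m].mean(0).round(4),"top h pct",np.percentile(h,[90,97]).round(4))
a=[cv2.resize(im[165:305,205:345],(400,400),interpolation=3),cv2.resize(it[130:270,160:300+0],(400,400),interpolation=3)]
cv2.imwrite("pics/z1.png",np.hstack(a)[...,::-1])
E
```

```text
17.025 [0.4554 0.2061 0.2906] [ 33.2 -12.5  -3.5  87.9 -16.4 144.9] F [ 0.17  0.1  -0.69] w 0.0856006970440683
side 325 [0.4989 0.1949 0.153 ] top h pct [0.001  0.0029]
side0 332 [0.4993 0.1946 0.1524] top h pct [0.0006 0.0024]
```

View pics/z1.png

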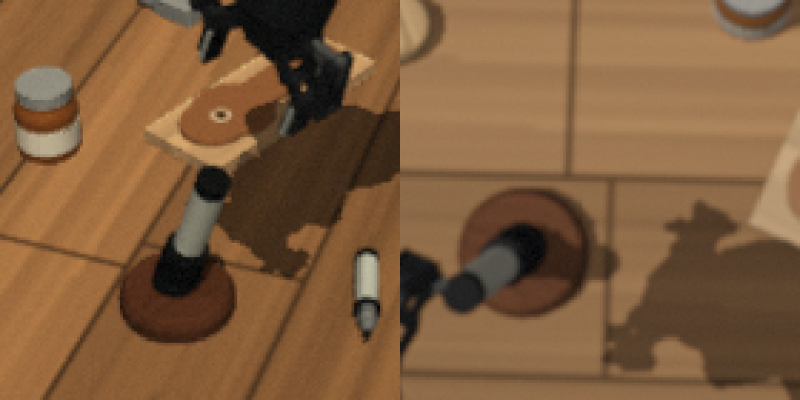

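The marker sits as it did at the start, with its tail within 0.5 mm of its first position, and the gripper is clear. Handing in.

```bash
python3 -c "
from workcell import env
print(env.job_done())"
```

```text
the job is handed in; nothing more can be done
None
```

The job is handed in at about 17 s: I pressed the nib at about 3 N on the toe mark and then the heel mark, pushed the marker fully home in its cap and let go, and the arm touched nothing else.

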